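# Set the detergent doser's selector slide to the shirt programme

### The job

Set the detergent doser to the shirt programme: lift the slide knob out of its notch, bring it along the slot to the notch at the shirt-shaped plate and let it drop fully home there. The notches are hidden under the cover and lie only roughly in line with the plates, so feel for the right one. Leave the bottles and other loose things where they stand.

Things in the scene. Friction and masses are not known exactly. Their poses are not given: they have to be found in the camera images.
- doser: Detergent doser fixed to the counter: a grey metal box 200 mm deep (x) and 330 mm wide (y), flat cover 75 mm above the counter. Origin: centre of its underside. A black slot runs along its y axis across the middle of the cover (x = 0). Its x axis points from the display on its front, across the row of shaped plates and the slot, to the back. A notched rail lies hidden under the cover.
- carriage (a joint): Position of the selector slide along the slot, m, positive to the doser's +y; 0 = the unmarked rest notch in the middle, where the knob always starts. Free travel is -0.112 to 0.112. Sliding drags with about 1 to 3 N when the knob is out of the notches, and is blocked while it is down in one.
- knob (a joint): Height of the knob above its seated place, m: 0 = fully down in a notch, about 0.010 = its tongue resting on the rail's level top between notches, 0.018 = top stop. A spring and its weight press it down with about 4 N. It does not turn or tilt. Notches are square-edged, 10 mm deep, 16 mm wide along the slot for the 14 mm tongue; the tongue falls into nothing else.
- knob_grip (a point): Middle of the knob's head: an upright black cylinder 26 mm in diameter, 32 mm tall, on a 12 mm stem above a small steel plate (32 x 34 mm, top 4 mm above the cover) that slides with it. With the knob seated this point is 30 mm above the cover and the head reaches from 14 to 46 mm above it. Axes as the doser's.
- plate_shirt: Raised aluminium plate shaped like a short-sleeved shirt: a T, 20 mm trunk, 36 mm over the sleeves, 38 mm tall, sleeves toward the slot, 4 mm thick, fixed on the cover 60 mm in front of the slot's middle line. Origin: centre of its underside, axes as the doser's. Its notch is out of sight, 3 to 7 mm to one side or the other of the plate's centre along the slot.
- plate_trousers: Aluminium plate shaped like trousers (28 mm waist, two 10 mm legs, 38 mm tall, away from the slot), 4 mm thick. Origin as for the shirt. The four plates stand in a row, 48 and 96 mm to either side of the rest notch; which shape is where changes. Each has its own notch, likewise 3 to 7 mm off its centre.
- plate_disc: Round aluminium plate, 32 mm in diameter, 4 mm thick, on the cover. Origin as for the shirt.
- plate_square: Square aluminium plate, 30 mm, 4 mm thick, on the cover. Origin as for the shirt.
- jug: Loose white detergent jug, 75 x 110 mm, 223 mm tall, standing behind the doser. Origin: centre of its underside. Not to be disturbed.
- softener: Loose blue bottle, 66 mm in diameter, 200 mm tall, standing behind the doser. Origin: centre of its underside. Not to be disturbed.
- dosing_cup: Loose small white cup, 48 mm in diameter, 42 mm tall, standing on the doser's cover behind the slot (its centre about 69 mm behind the slot's middle line). Origin: centre of its underside. Not to be disturbed.
- soap_box: Loose cardboard soap box, 60 x 90 x 32 mm, beside the doser at its -y end. Origin: centre of its underside. Not to be disturbed.
- brush: Loose wooden-handled brush, 200 mm long, lying beside the doser at its +y end. Origin: under its middle. Not to be disturbed.
- can: Loose metal can, 56 mm in diameter, 130 mm tall, behind the doser's +y end. Origin: centre of its underside. Not to be disturbed.
- tokens: Loose upright roll of brass tokens, 28 mm in diameter, 22 mm tall, beside the doser at its -y end. Origin: centre of its underside. Not to be disturbed.

How it is judged:
By the outcome, as a careful person would: the job done as asked, in the order asked, and still so for the second after the job is handed in, with the robot touching nothing.
It also fails if it takes over 32 s, if anything falls off the work surface, if the arm or the gripper's body presses on something with over 40 N, if the wrist force passes 120 N, or if a joint passes its speed limit or range.

### The arm

A 6-joint arm with a two-finger parallel gripper is mounted at the origin on the work surface. World frame = base frame: x ahead of the robot, y to its left, z up, the work surface at z = 0. Lengths are in m, angles in rad, forces in N, time in s.
With the tool pointing down it reaches from about 0.35 to 0.85 m from the base axis. Payload 8.1 kg.
Tool frame: the origin (TCP) lies on the centre line of the jaws, within the pads' length; the fingertips stand 17 mm ahead of it and the grasp point (between the pads) lies 2 mm behind it; z points along the fingers, y is the line along which they close (so a half turn about z gives the same grasp; the last joint's range is limited). The gripper opens to 93 mm and grips with 3 to 60 N. Pads are 15 mm wide; open, the fingers measure 128 mm over their backs; the gripper's body (75 mm by 188 mm) begins 65 mm behind the grasp point.
Start: joints at [1.059, 0.13, 1.488, -0, 1.523, -0.085], TCP at [0.248, 0.546, 0.236] pointing down, gripper open.
Joint ranges: [-2.96, 2.96], [-0.89, 2.26], [0.02, 2.5], [-1.34, 4.48], [0, 2.73], [-2.66, 2.66]. Speed limits (rad/s): [2.39, 2.39, 2.79, 3.14, 3.14, 3.14].

### API

Orientations are given as a rotation vector (axis times angle).
In Python, from plant import status, eyes, robot gives the robot as it stands. The module is installed in compiled form; this text tells all that it offers.
- The arm moves only by the tool servo_tool, never from a script. Its argument "plan" is text: rows parted by semicolons, each of 4 numbers parted by spaces: the shift along the tool's x, y, z in m, then the turn about the tool's z in degrees. A call has 1 to 12 rows; each row is the pose to reach, as a shift and turn from the pose commanded when the call began, along the tool's axes at that moment; what a row does not reach only later rows make up. A row lasts 1/12 s, in which the tool goes at most 41.7 mm and 7.16 degrees, less where a joint would pass 70% of its speed; a pose out of reach is approached as far as the arm can. A call with a gripper value outside its range is refused whole. "grip" is the closure, from -1 (fully open) to 1 (shut), set as the call begins (left out, the last holds). The fingers move at their own pace and stop on an object; "grip_force" is the grip in N (left out, the last holds). Time passes only in rows, so rows that repeat a pose let the fingers close. It gives the time, the measured TCP pose, the force, the opening and the grip force at its end, in the units of the state.
- status.read_state(): the state, without advancing time (a new reading comes with each control period).
- eyes.read_camera(name): name is "scene" or "side" or "wrist"; returns a dict with "image" (384x512x3 uint8, blue, green, red), "fovy" (degrees; the focal length in pixels is half the picture's height over the tangent of half this angle, whatever the lens; pixels are square), "cx", "cy" (the principal point, pixels), "world_from_camera" (4x4, takes a point from camera to world coordinates); the wrist camera has in their place "hand_eye" (4x4, takes a point from camera to tool coordinates, whose origin is the TCP and whose axes are the flange's). Camera axes: x right, y down, z forward; pixel columns grow to the right and rows downward; lengths in m; the calibration is good to about 2 mm. A picture is of the moment at which its call begins: read the wrist's pose just before it. There is no depth.
- robot.close_job(): hands the job in; it is judged then, once.
The state is a dict: "t": time; "q": joint angles; "dq": joint speeds; "joint_torque": joint torques, N m; "tool_pos": TCP position; "orientation": TCP orientation; "force": force on the tool from outside, world axes, zero at the start; "wrist_torque": the same for the moment, N m; "opening": finger opening in m; "gripper_force": force on a finger pad.
Only numpy, scipy, OpenCV 4.12 (cv2) and the standard library are available. Lean on these libraries where they do the work, as an engineer would, in place of code of your own. Each camera call takes 0.05 s, during which the arm holds its last target. There are 200 camera calls.

## Working session

There is one attempt and no reset: what is moved stays moved. The work goes in short steps, Python scripts to look and compute and a tool call to move; the robot and the scene stay as the last step left them, time stands still between calls to the robot, and variables do not carry over. Pictures are saved under pics/ and viewed, at most 10 in all, crops included, and the job is handed in when it is done.

Besides the shell and the picture viewer there is one more tool, called after "Emit:" as name(argument=value, ...), one argument or row to a line, values as JSON. servo_tool: Moves the arm, as the interface text tells. Its arguments: {"type":"object","properties":{"plan":{"type":"string"},"grip":{"type":"number"},"grip_force":{"type":"number"}},"required":["plan"]}

```bash
mkdir -p pics; python3 - <<'E'
from plant import status, eyes, robot
import cv2,numpy as np
s=status.read_state();print({k:np.round(v,3).tolist() for k,v in s.items()})
for n in("scene","side"):
    c=eyes.read_camera(n);cv2.imwrite(f"pics/{n}0.png",c["image"]);print(n,c["fovy"],c["cx"],c["cy"],np.round(c["world_from_camera"],4).tolist())
c=eyes.read_camera("wrist");print(c["fovy"],c["cx"],c["cy"],np.round(c["hand_eye"],4).tolist())
E
```

```text
{'t': 0.0, 'q': [1.059, 0.131, 1.489, -0.0, 1.523, -0.085], 'dq': [0.002, -0.001, -0.001, 0.001, -0.001, 0.0], 'joint_torque': [0.003, -55.983, -49.176, 0.077, 0.035, -0.0], 'tool_pos': [0.248, 0.546, 0.235], 'orientation': [-0.665, -3.07, 0.003], 'force': [-0.665, -0.324, -0.128], 'wrist_torque': [0.016, -0.004, -0.003], 'gripper_force': 0.0, 'opening': 0.093}
scene 56.69277639662484 255.81574402472552 192.47388167271373 [[0.7259, 0.3738, -0.5773, 1.0755], [0.6876, -0.3763, 0.621, -0.4563], [0.0149, -0.8478, -0.5302, 0.5348], [0.0, 0.0, 0.0, 1.0]]
side 42.015291431910626 247.68259128992895 195.9504982976197 [[0.9825, -0.0848, 0.1658, 0.4122], [-0.1859, -0.5007, 0.8454, -0.9031], [0.0113, -0.8614, -0.5077, 0.6666], [0.0, 0.0, 0.0, 1.0]]
69.50875527466307 259.60435371846074 188.00611320334076 [[0.0003, -0.969, -0.2471, 0.0679], [1.0, 0.0004, -0.0006, 0.0008], [0.0007, -0.2471, 0.969, -0.1496], [0.0, 0.0, 0.0, 1.0]]
```

View pics/scene0.png

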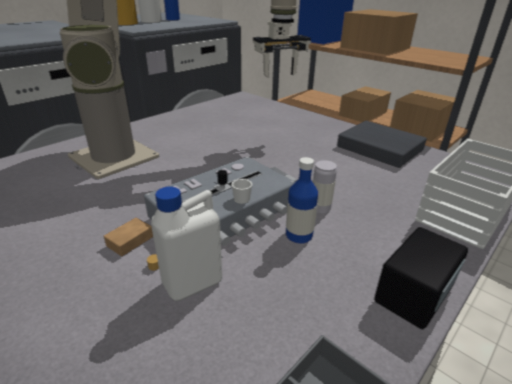

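View pics/side0.png

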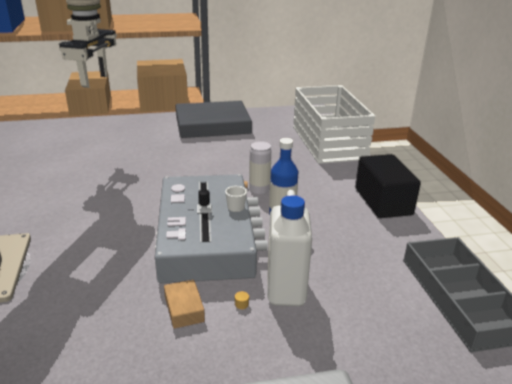

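The doser's knob is at about (204,194) in the side view and (222,177) in the scene view. The plates are at (178,188), (177,198), (176,221) and (176,235) in the side view. I'll enlarge the area to tell them apart.

```bash
cat > h.py <<'E'
import cv2,numpy as np
from plant import status, eyes, robot
def ray(c,px,T=None):
    T=c["world_from_camera"] if T is None else T
    f=192/np.tan(np.radians(c["fovy"])/2)
    d=T[:3,:3]@np.array([(px[0]-c["cx"])/f,(px[1]-c["cy"])/f,1]);return T[:3,3],d/np.linalg.norm(d)
def onz(c,px,z,T=None):
    o,d=ray(c,px,T);return o+d*(z-o[2])/d[2]
def two(c1,p1,c2,p2):
    o1,d1=ray(c1,p1);o2,d2=ray(c2,p2)
    s=np.linalg.lstsq(np.c_[d1,-d2],o2-o1,rcond=None)[0];a,b=o1+s[0]*d1,o2+s[1]*d2
    return (a+b)/2,np.linalg.norm(a-b)
E
python3 - <<'E'
from h import *
a=cv2.imread("pics/side0.png")[165:285,145:265];b=cv2.imread("pics/scene0.png")[145:245,140:305]
cv2.imwrite("pics/crop.png",np.vstack([cv2.resize(a,(360,360),interpolation=2).copy(),np.zeros((1,360,3),np.uint8)]) if 0 else np.hstack([cv2.resize(a,(400,400),interpolation=2),cv2.resize(b,(400,242),interpolation=2).repeat(1,0) if 0 else cv2.copyMakeBorder(cv2.resize(b,(400,242),interpolation=2),0,158,0,0,0)]))
c=eyes.read_camera("side");d=eyes.read_camera("scene")
print(two(c,(204,194),d,(222,177)))
for n,p in dict(disc=(178,188),sq=(177,198),p3=(176,221),p4=(176,235)).items(): print(n,onz(c,p,.079))
E
```

```text
(array([0.50094651, 0.04109939, 0.10962775]), np.float64(0.007946119762273303))
disc [0.44806087 0.13950841 0.079     ]
sq [0.44265936 0.0933863  0.079     ]
p3 [ 0.43423414 -0.00223001  0.079     ]
p4 [ 0.43089245 -0.05420348  0.079     ]
```

View pics/crop.png

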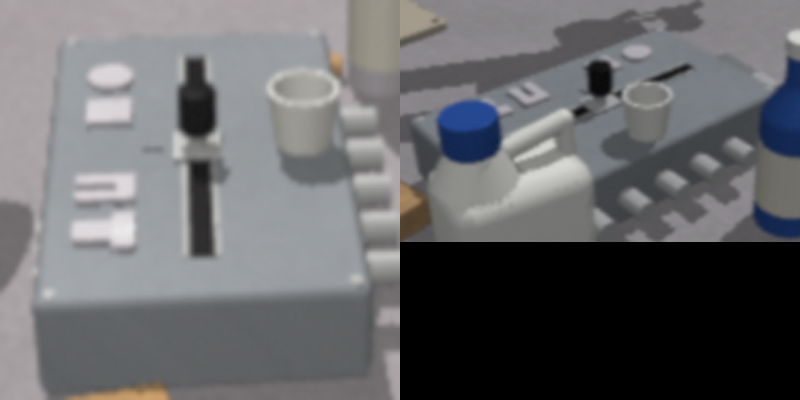

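The crop shows the order from +y to −y: disc, square, rest notch, trousers, shirt. So the shirt is the outermost plate at about −96 mm. I'll move above the knob with the jaws closing along the slot.

Emit:
servo_tool(
  plan="-0.02 -0.016 0 -1; -0.05 -0.041 0 -3; -0.08 -0.065 0 -5; -0.11 -0.09 0 -7; -0.14 -0.114 0 -9; -0.17 -0.138 0 -11; -0.20 -0.162 0 -13; -0.23 -0.187 0 -15; -0.26 -0.211 0 -17; -0.29 -0.235 0 -19.3; -0.32 -0.26 0 -19.3; -0.35 -0.284 0 -19.3",
  grip=-0.2,
)

```text
t: 1.25
tool_pos: [0.4498, 0.1409, 0.2358]
orientation: [0.141, 3.138, 0.0]
force: [1.0, 0.0, 0.3]
opening: 0.0561
gripper_force: 0.0
```

Emit:
servo_tool(
  plan="-0.015 -0.025 0 0; -0.032 -0.053 0 0; -0.048 -0.079 0 0; -0.056 -0.093 0 0; -0.059 -0.098 0 0; -0.059 -0.098 0 0",
)

```text
t: 1.75
tool_pos: [0.4995, 0.0389, 0.2354]
orientation: [-0.145, -3.138, 0.0]
force: [0.3, 0.6, -0.3]
opening: 0.0554
gripper_force: 0.0
```

```bash
python3 - <<'E'
from h import *
s=status.read_state();c=eyes.read_camera("wrist");cv2.imwrite("pics/w1.png",c["image"])
print(s["t"],s["tool_pos"],s["orientation"],s["force"])
E
```

```text
1.75 [0.49953969 0.03889904 0.2354092 ] [-1.44570217e-01 -3.13778800e+00  5.14338496e-05] [ 0.28013603  0.61602269 -0.3256768 ]
```

View pics/w1.png

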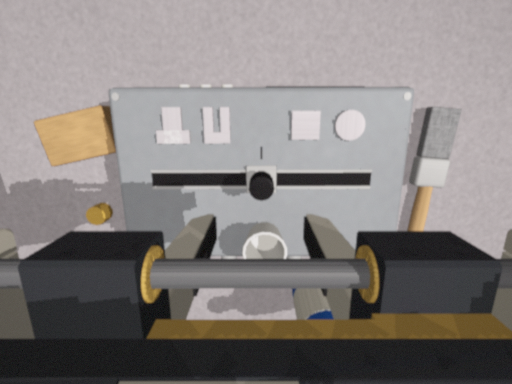

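The wrist view shows the knob head at (261,186), its steel plate at (261,176), the shirt at (172,126), the disc at (350,125), and the slot ends at x≈152 and 371. I'll measure these exactly.

```bash
python3 - <<'E'
from h import *
from scipy.spatial.transform import Rotation as R
s=status.read_state();c=eyes.read_camera("wrist");im=c["image"]
T=np.eye(4);T[:3,:3]=R.from_rotvec(s["orientation"]).as_matrix();T[:3,3]=s["tool_pos"];T=T@c["hand_eye"]
g=cv2.cvtColor(im,6)
roi=np.zeros_like(g);roi[95:150,145:380]=255
m=((g>165)&(roi>0)).astype(np.uint8)
P=[]
for k in cv2.findContours(m,0,2)[0]:
    if cv2.contourArea(k)<200: continue
    x,y,w,h=cv2.boundingRect(k);p=onz(c,(x+w/2-.5,y+h/2-.5),.079,T);P.append(p);print((x,y,w,h),p)
P=sorted(P,key=lambda p:p[1]);d=P[-1]-P[0];print("y dir",d/np.linalg.norm(d),np.linalg.norm(d),"yaw",np.degrees(np.arctan2(-d[0],d[1])))
k=((g<40)).astype(np.uint8)
row=np.where(k[173:186].mean(0)>.7)[0];print("black cols",row.min(),row.max())
for r in(190,194,196,198,200): q=np.where(k[r,235:290])[0]+235;print(r,q.min() if len(q) else None,q.max() if len(q) else None)
e=onz(c,(152,179.5),.075,T),onz(c,(371,179.5),.075,T);print(e,np.degrees(np.arctan2(-(e[1]-e[0])[0],(e[1]-e[0])[1])))
print("slotmid",(e[0]+e[1])/2,"headtop",onz(c,(261,184),.121,T),"steel left/right", onz(c,(246.5,172),.079,T),onz(c,(276.5,172),.079,T))
R0=T[:3,:3]
E
```

```text
(145, 95, 235, 55) [0.43662611 0.04873806 0.079     ]
y dir [nan nan nan] 0.0 yaw -0.0
black cols 158 243
190 250 270
194 252 269
196 253 266
198 256 263
200 None None
(array([ 0.48915188, -0.08257639,  0.075     ]), array([0.51195263, 0.16761239, 0.075     ])) -5.207220122161902
slotmid [0.50055226 0.042518   0.075     ] headtop [0.49482371 0.0422163  0.121     ] steel left/right [0.48953357 0.02653098 0.079     ] [0.49259559 0.06013164 0.079     ]<stdin>:12: RuntimeWarning: invalid value encountered in divide
```

Emit:
servo_tool(
  plan="0 0.0036 0.02 0; 0 0.0036 0.05 0; 0 0.0036 0.08 0; 0 0.0036 0.105 0; 0 0.0036 0.12 0; 0 0.0036 0.128 0; 0 0.0036 0.131 0; 0 0.0036 0.131 0; 0 0.0036 0.131 0",
)

```text
t: 2.6
tool_pos: [0.5004, 0.044, 0.106]
orientation: [0.14, 3.137, 0.0]
force: [0.3, -1.2, 0.5]
opening: 0.0558
gripper_force: 0.0
```

```bash
python3 - <<'E'
from h import *
s=status.read_state();c=eyes.read_camera("wrist");cv2.imwrite("pics/w2.png",c["image"])
print(s["t"],s["tool_pos"],s["force"])
E
```

```text
2.6 [0.50044624 0.04395526 0.10596054] [ 0.26774983 -1.20983386  0.54300946]
```

View pics/w2.png

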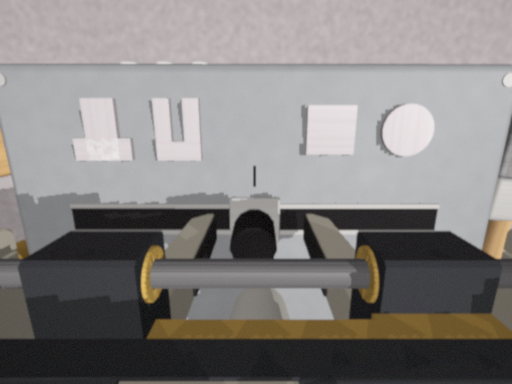

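The knob head, at columns about 231–277, is roughly 2 mm toward −y of the jaw centre. I'll shift over and close gently.

Emit:
servo_tool(
  plan="0 -0.002 0.001 0; 0 -0.002 0.002 0; 0 -0.002 0.002 0; 0 -0.002 0.002 0; 0 -0.002 0.002 0; 0 -0.002 0.002 0; 0 -0.002 0.002 0; 0 -0.002 0.002 0; 0 -0.002 0.002 0",
  grip=1,
  grip_force=12,
)

```text
t: 3.4
tool_pos: [0.4996, 0.0414, 0.1028]
orientation: [0.141, 3.138, -0.0]
force: [-0.8, -1.4, 2.0]
opening: 0.0259
gripper_force: 12.0
```

Emit:
servo_tool(
  plan="0 0 0 0; 0 0 0 0; 0 0 -0.003 0; 0 0 -0.006 0; 0 0 -0.009 0; 0 0 -0.012 0; 0 0 -0.014 0; 0 0 -0.014 0; 0 0 -0.014 0",
  grip=1,
  grip_force=30,
)

```text
t: 4.15
tool_pos: [0.4995, 0.0415, 0.1166]
orientation: [0.141, 3.138, -0.0]
force: [2.4, -1.2, -4.8]
opening: 0.0253
gripper_force: 30.0
```

Emit:
servo_tool(
  plan="0 -0.004 0 0; 0 -0.010 0 0; 0 -0.018 0 0; 0 -0.026 0 0; 0 -0.034 0 0; 0 -0.042 0 0; 0 -0.050 0 0; 0 -0.058 0 0; 0 -0.066 0 0; 0 -0.073 0 0; 0 -0.077 0 0; 0 -0.077 0 0",
)

```text
t: 5.15
tool_pos: [0.4924, -0.0364, 0.1166]
orientation: [-0.143, -3.138, 0.001]
force: [2.6, -2.0, -3.9]
opening: 0.0251
gripper_force: 30.0
```

```bash
python3 - <<'E'
from h import *
s=status.read_state();c=eyes.read_camera("wrist");cv2.imwrite("pics/w3.png",c["image"])
print(s["t"],s["tool_pos"],s["force"],s["opening"])
E
```

```text
5.15 [ 0.49244608 -0.03635323  0.11661446] [ 2.5730261  -2.04722518 -3.92152754] 0.025100604543965618
```

View pics/w3.png

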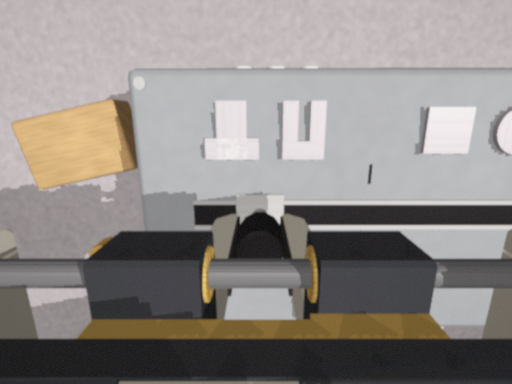

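The carriage has followed and the knob now sits between the trousers and shirt plates. I'll open the jaws a little so the spring presses the knob onto the rail, then push it along with the +y finger.

Emit:
servo_tool(
  plan="0 0 0.002 0; 0 0 0.004 0; 0 0 0.004 0; 0 0 0.004 0",
  grip=0.34,
)

```text
t: 5.53
tool_pos: [0.4924, -0.0349, 0.1126]
orientation: [-0.14, -3.138, -0.0]
force: [0.7, 0.6, -0.7]
opening: 0.0307
gripper_force: 0.0
```

Emit:
servo_tool(
  plan="0 -0.001 0 0; 0 -0.002 0 0; 0 -0.003 0 0; 0 -0.004 0 0; 0 -0.005 0 0; 0 -0.006 0 0; 0 -0.007 0 0; 0 -0.008 0 0",
)

```text
t: 6.2
tool_pos: [0.492, -0.043, 0.1128]
orientation: [0.141, 3.138, 0.001]
force: [-0.2, 3.7, 2.9]
opening: 0.0308
gripper_force: 2.2
```

Emit:
servo_tool(
  plan="0 -0.001 0 0; 0 -0.002 0 0; 0 -0.003 0 0; 0 -0.004 0 0; 0 -0.005 0 0",
)

```text
t: 6.62
tool_pos: [0.4915, -0.0483, 0.1127]
orientation: [0.141, 3.138, 0.0]
force: [0.7, 4.5, 2.5]
opening: 0.0304
gripper_force: 2.3
```

Emit:
servo_tool(
  plan="0 -0.001 0 0; 0 -0.002 0 0; 0 -0.003 0 0; 0 -0.004 0 0",
)

```text
t: 6.95
tool_pos: [0.4909, -0.0526, 0.1124]
orientation: [-0.141, -3.138, 0.001]
force: [0.3, 1.8, 0.6]
opening: 0.0309
gripper_force: 0.5
```

Emit:
servo_tool(
  plan="0 -0.001 0 0; 0 -0.002 0 0",
)

```text
t: 7.12
tool_pos: [0.4908, -0.0543, 0.1125]
orientation: [-0.142, -3.138, -0.0]
force: [0.5, 4.5, 2.0]
opening: 0.0307
gripper_force: 2.7
```

Emit:
servo_tool(
  plan="0 -0.001 0 0; 0 -0.002 0 0",
)

```text
t: 7.28
tool_pos: [0.4907, -0.0551, 0.1126]
orientation: [-0.141, -3.138, -0.004]
force: [-0.2, 10.8, 2.5]
opening: 0.0309
gripper_force: 5.5
```

The push force has jumped to 10.8 N, so the knob is blocked, probably in the notch. I'll back off to relieve it and then check the knob's height.

Emit:
servo_tool(
  plan="0 0.002 0 0; 0 0.004 0 0; 0 0.004 0 0; 0 0.004 0 0",
)

```text
t: 7.62
tool_pos: [0.4909, -0.0525, 0.1126]
orientation: [-0.141, -3.138, 0.001]
force: [0.9, -0.9, -0.4]
opening: 0.0309
gripper_force: 0.0
```

```bash
python3 - <<'E'
from h import *
s=status.read_state();print(s["t"],s["tool_pos"],s["force"])
a=eyes.read_camera("side")["image"][165:285,145:265];b=eyes.read_camera("wrist")["image"]
cv2.imwrite("pics/c4.png",np.hstack([cv2.resize(a,(384,384),interpolation=2),b[:,100:500]]))
E
```

```text
7.6167 [ 0.49094374 -0.05247585  0.11256277] [ 0.89160081 -0.8769603  -0.4288168 ]
```

View pics/c4.png

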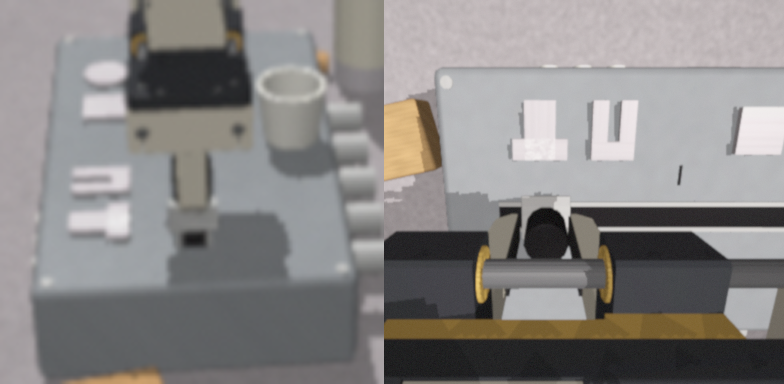

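The head looks lower and is centred at the shirt plate. I'll release it, rise straight up and measure.

Emit:
servo_tool(
  plan="0 -0.002 0 0; 0 -0.002 0 0; 0 -0.002 -0.01 0; 0 -0.002 -0.03 0; 0 -0.002 -0.06 0; 0 -0.002 -0.09 0; 0 -0.002 -0.115 0; 0 -0.002 -0.125 0; 0 -0.002 -0.125 0",
  grip=-0.2,
)

```text
t: 8.47
tool_pos: [0.4926, -0.0546, 0.2415]
orientation: [0.141, 3.132, -0.002]
force: [0.5, 0.2, 0.9]
opening: 0.0558
gripper_force: 0.0
```

```bash
python3 - <<'E'
from h import *
s=status.read_state();print(s["t"],s["tool_pos"],s["force"])
a=eyes.read_camera("side")["image"];cv2.imwrite("pics/s5.png",a);a=a[165:285,145:265];b=eyes.read_camera("wrist")["image"];cv2.imwrite("pics/w5.png",b)
cv2.imwrite("pics/c5.png",np.hstack([cv2.resize(a,(384,384),interpolation=2),b[:,100:500]]))
E
```

```text
8.4667 [ 0.49263593 -0.05456361  0.24147155] [0.46633561 0.23202023 0.93401532]
```

View pics/c5.png

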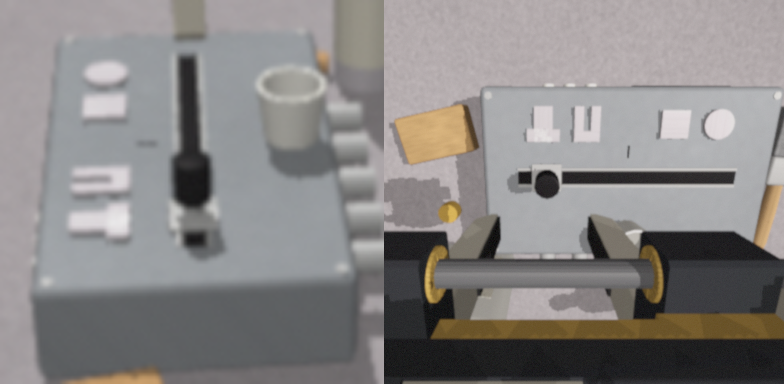

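The head sits at the shirt plate. I'll compare the gap between head and steel plate, in pixels, with the original seated picture to confirm the drop.

```bash
python3 - <<'E'
from h import *
g=lambda n:cv2.imread(n,0)
a,b=g("pics/side0.png"),g("pics/s5.png")
print(a[180:220,203]);print(b[200:245,204]);print(b[200:245,203])
w0,w=g("pics/w1.png"),g("pics/w5.png")
print(w0[155:205,261]);print(w[155:205,246])
print(w0[190,235:290],w[190,220:275])
c=eyes.read_camera("side");f=192/np.tan(np.radians(c["fovy"])/2);I=np.linalg.inv(c["world_from_camera"])
def pr(p): q=I@np.r_[p,1];return (q[:2]/q[2]*f+[c["cx"],c["cy"]]).round(1)
yd=np.array([.09,.996,0]);k=np.array([.4997,.0418,.075])
for s in(0,-.092,-.093,-.094):
  for h in(0,.01): print(s,h,"top",pr(k+yd*s+[0,0,.046+h]),"botfront",pr(k+yd*(s-.013)+[0,0,.014+h]),"steelfront",pr(k+yd*(s-.017)+[0,0,.004]),"steelback",pr(k+yd*(s+.017)+[0,0,.004]))
E
```

```text
[151 135  99  59  41  42  41  41  40  39  41  42  47  49  44  32  27  25
  23  25  25  26  26  24  26  45  82 109 121 125 128 127 106  68  36  29
  28  32  38  43]
[ 42  42  42  42  42  42  42  43  42  43  41  40  38  41  45  50  53  46
  34  27  23  24  24  26  25  26  24  25  27  53  92 114 121 124 126 125
 111  77  42  27  29  48  84 112 126]
[ 42  42  42  42  42  44  42  43  44  43  43  41  41  41  46  51  55  47
  35  27  26  26  25  26  25  26  24  25  32  61 101 121 124 125 125 125
 113  83  52  41  44  61 101 133 148]
[105 105 104 120 152 171 176 176 176 177 182 193 199 200 196 171 117  53
  26  21  29  29  36  41  42  46  45  41  36  38  37  38  39  37  37  40
  40  37  37  32  38  37  44  40  68 119 157 171 173 174]
[173 173 173 172 172 172 171 170 171 168 160 152 142 149 154 136  93  46
  33  35  34  31  29  32  30  33  34  35  62 108 137 143 136 126 124 125
 135 155 167 171 170 172 172 171 171 171 172 172 171 172]
[126 124 126 125 124 125 124 126 126 125 124 130 143 131  84  45  39  35
  35  35  36  35  41  37  39  37  40  39  38  39  42  40  38  41  38  41
  38  50 109 1
[... 383 characters left out ...]

0 0.01 top [203.6 187.1] botfront [204.2 202.8] steelfront [204.5 211.6] steelback [204.2 203.5]
-0.092 0 top [204.7 213.8] botfront [205.3 230.5] steelfront [205.5 235.7] steelback [205.2 226.3]
-0.092 0.01 top [204.5 209.6] botfront [205.2 226.4] steelfront [205.5 235.7] steelback [205.2 226.3]
-0.093 0 top [204.7 214.1] botfront [205.4 230.8] steelfront [205.6 235.9] steelback [205.2 226.6]
-0.093 0.01 top [204.5 209.9] botfront [205.2 226.7] steelfront [205.6 235.9] steelback [205.2 226.6]
-0.094 0 top [204.7 214.3] botfront [205.4 231.1] steelfront [205.6 236.2] steelback [205.2 226.9]
-0.094 0.01 top [204.6 210.1] botfront [205.2 227. ] steelfront [205.6 236.2] steelback [205.2 226.9]
```

The gap is 8.0 px. Seated predicts about 7.5 px and raised about 11.5 px, so the knob is fully home. It is also blocked, at about −93 mm, which is 3 mm from the shirt plate's centre.

```bash
python3 -c "
from plant import robot;print(robot.close_job())"
```

```text
the job is handed in; nothing more can be done
None
```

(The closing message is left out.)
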